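# Shut the autosampler's rack drawer and press its label holder home

## Robot

A 6-joint arm with a two-finger parallel gripper is mounted at the origin on the work surface. World frame = base frame: x ahead of the robot, y to its left, z up, the work surface at z = 0. Lengths are in m, angles in degrees, forces in N, time in s.
With the tool pointing down it reaches from about 0.4 to 0.825 m from the base axis. Payload 7 kg.
Tool frame: the origin (TCP) lies at the very end of the fingers, on their centre line; the grasp point (between the pads) lies 19 mm behind it (ctrl.pinch_z is the distance from the TCP to the grasp point, in m); z points along the fingers, x is the direction in which the jaws open and shut, and the axes are right-handed (so a half turn about z gives the same grasp; the last joint's range is limited). The gripper opens to 88 mm and grips with 3 to 60 N. Pads are 19 mm wide; open, the fingers measure 130 mm over their backs; the gripper's body (78 mm by 193 mm) begins 47 mm behind the grasp point.
Start: joints at [81.652, 20.546, 0.682, 0, -70.136, -16.507], TCP at [0.284, 0.612, 0.227] pointing down, gripper open.
Joint ranges: [-176.03, 176.03], [-82.01, 121.73], [-58.28, 71.71], [-173.87, 95.51], [-174.79, -0.11], [-173.66, 173.66]. Speed limits (degrees/s): [136.94, 136.94, 172.46, 180, 180, 180].

## Interface

Orientations are given as [roll, pitch, yaw] about the fixed x, y, z axes, in that order (R = Rz(yaw) Ry(pitch) Rx(roll)).
In Python, from plant import ctrl gives the robot as it stands.
- The arm moves only by the tool carry_out, never from a script. Its argument "increments" is a list of rows, each a list of 7 numbers: the turn, a rotation vector about the world's x, y, z in degrees, then the shift along the world's x, y, z in mm, then the closure, from 0 (fully open) to 1 (shut). In form: [[ax, ay, az, dx, dy, dz, grip], ...]. A call has 1 to 20 rows; each row is the pose to reach, as a shift and turn from the pose commanded when the call began; what a row does not reach only later rows make up. A row lasts 1/8 s, in which the tool goes at most 62.5 mm and 10.7 degrees, less where a joint would pass 70% of its speed; a pose out of reach is approached as far as the arm can. A call with a gripper value outside its range is refused whole. The fingers move at their own pace and stop on an object; the grip force is fixed at half the most. Time passes only in rows, so rows that repeat a pose let the fingers close. It gives the time, the measured TCP pose, the force and the opening at its end, in the units of the state.
- ctrl.get_obs(): the state, without advancing time (a new reading comes with each control period).
- ctrl.snapshot(name): name is "scene" or "top" or "wrist"; returns a dict with "pixels" (384x512x3 uint8, blue, green, red), "intrinsics" (3x3 intrinsics, pixels), "rvec" (rotation vector, rad) and "tvec" (3), from world to camera coordinates, as OpenCV has them; the wrist camera has in their place "hand_eye" (4x4, takes a point from camera to tool coordinates, whose origin is the TCP and whose axes are the tool frame's). Camera axes: x right, y down, z forward; pixel columns grow to the right and rows downward; lengths in m; the calibration is good to about 2 mm. A picture is of the moment at which its call begins: read the wrist's pose just before it. There is no depth.
- ctrl.close_job(): hands the job in, once; it reports no verdict.
Trained networks look in a picture, given as the dict that the camera call returned (one of the last four; its "shot" number tells which), for a name from the list of things; names that differ only in an ending like _2 or _b are one class to them, and where a whole thing is asked for, a point or a joint stands for the part that bears it (a point fixed in the world has none). Each returns a list of dicts, best first, with "confidence" (0 to 1); they miss things now and then, are a little off and sometimes report something else, mostly with a low value. They report only what shows in the picture. A call takes as long as a camera call. They do not tell look-alikes from the thing itself.
- ctrl.search_frame(picture, label): "centre" ([x, y, z] in m, in world coordinates, good to about 4 mm: the middle of the surface that is visible of it).
- ctrl.outline_of(picture, label): "pixels" (384x512 bool, what is visible of it).
The state is a dict: "clock": time; "joint_pos": joint angles; "qvel": joint speeds; "tau": joint torques, N m; "tool_pos": TCP position; "orientation": TCP orientation; "force": force on the tool from outside, world axes, zero at the start; "moment": the same for the moment, N m; "opening": finger opening in m.
Only numpy, scipy, OpenCV 4.12 (cv2) and the standard library are available. Lean on these libraries where they do the work, as an engineer would, in place of code of your own. Each camera call takes 0.05 s, during which the arm holds its last target. There are 200 camera calls.

## Task

The autosampler's rack drawer has been left open: push it gently all the way in until its catch seats. Then take the wide label holder out of the slotted stand and push it down behind the lip of the drawer front, upright and between the two thumbscrews, until its lower edge presses firmly, but is not forced, into the rubber strip at the bottom. Finish while still holding it pressed down there with the drawer fully home, so that the thumbscrews can be tightened, and leave the narrow label holder and everything else on the bench where it is.

Things in the scene. Friction and masses are not known exactly. Their poses are not given: they have to be found in the camera images.
- rack_drawer (a joint): slide of the autosampler's rack drawer, m: 0 fully home against its stop, growing as it comes out towards the robot (at most 0.16). About 1 N of friction; a ball catch resists with about 5 N from 0.011 to 0.005, then pulls the drawer to 0 and holds it there with about 3 N. The drawer front is a grey panel 240 mm wide, 7 to 56 mm above the bench
- pull_tab (a point): middle of the outer edge of the folded pull tab on the right half of the drawer front (seen from the robot), a good place to push: 60 mm wide, 5 mm thick, 14 mm out of the flat front, 43 to 48 mm above the bench; moves with the drawer. x points level into the machine (shuts the drawer), y along the front to the left. Vials 100 mm above the bench stand 98 mm and more behind the front
- slot_seat (a point): where the middle of the wide holder's lower edge belongs: on top of the unloaded rubber strip in the channel behind the front lip, left half of the front, 30 mm above the bench, 4.5 mm behind the front face; moves with the drawer. x into the machine, y along the channel, z up. Thumbscrews cross the channel 40 mm to either side (75 mm clear between them); their heads stand 14 mm out of the front
- seal_strip: the black rubber strip at the bottom of the channel, 72 mm long, 7 mm wide; origin at the middle of its top surface, which yields straight down under load: starts to yield at 2 N, 4 N more per mm, at most 4 mm
- wide_holder: the wide label holder: an upright grey plate 68 mm wide (its y), 5 mm thick (its x) and 74 mm tall with a paper card on both faces and, at its top, a grip rib 10 mm thick, 54 mm wide, 16 mm tall; both faces alike; weighs about 45 g; origin in the middle of its lower edge, z up. It stands in one of the two slots of the stand, either one
- wide_holder_grip (a point): centre of the wide holder's grip rib, 66 mm above its lower edge and 8 mm below its top; x across the plate (the way to pinch it), y along it
- wide_holder_foot (a point): middle of the wide holder's lower edge
- holder_stand: white slotted stand, 130 x 90 mm, 22 mm tall, fixed; origin under its centre. Two slots along its y, at x = +35 and -35 mm, 6.5 mm wide and 16 mm deep (slot floor 6 mm above the bench), hold the two label holders
- autosampler: the white autosampler, fixed: origin on the bench below the middle of the drawer's front face when shut; x into the machine, y to the left. 330 mm wide, 321 mm deep. Its rear housing (95 mm tall) begins 276 mm behind the front; the probe hangs over the right rear of the drawer, 190 mm and more behind the front face, the arm that carries it at 185 to 240 mm above the bench
- narrow_holder_grip (a point): grip rib of the narrow label holder (42 mm wide, otherwise like the wide one), which stays in the stand's other slot; point at the rib's centre, 66 mm above its lower edge
- big_bottle: white wide-mouth bottle, 84 mm across, 135 mm tall; origin under its base; bystander
- small_bottle: white wide-mouth bottle, 68 mm across, 105 mm tall; origin under its base; bystander
- skirted_tube: upright capped sample tube, 35 mm across the cap, 114 mm tall; origin under its base; bystander
- vial_rack: white grid rack with a few vials, 106 x 131 mm, grid 55 mm tall, vial tops at 84 mm; origin under its centre; bystander
- tube_cap: loose screw cap lying flat, 35 mm across, 14 mm tall; bystander
- marker: marker pen lying flat, 136 mm long (along its x), 14 mm thick; bystander
- tip_box: pipette-tip box with clear lid, 122 x 84 mm, 66 mm tall; origin under its centre; bystander
- lip_mouth (a point): middle of the channel's mouth, 23.5 mm above slot_seat, 1.5 mm farther back, between the top edges of the sprung lip (front) and fixed wall (back), which flare to 14 mm apart. 12 mm above slot_seat the lip rests 2.7 mm from the wall; it gives outwards at 1 N per mm, pressing on the 5 mm holder with about 4 N (drag under 10 N). At slot_seat the holder is 1 mm clear of the wall
Mind the look-alikes: they are no part of the job. What is shaped like the wide_holder but red is not meant.

How it is judged:
By the outcome, as a careful person would: the job done as asked, in the order asked, and still so for the second after the job is handed in, while the arm keeps its last pose, push and grip.
It also fails if it takes over 64 s, if anything falls off the work surface, if the arm or the gripper's body presses on something with over 40 N, if the wrist force passes 120 N, or if a joint passes its speed limit or range.

## Working session

There is one attempt and no reset: what is moved stays moved. The work goes in short steps, Python scripts to look and compute and a tool call to move; the robot and the scene stay as the last step left them, time stands still between calls to the robot, and variables do not carry over. Pictures are saved under pics/ and viewed, about 8 in all and at most 12, crops included, and the job is handed in when it is done.

Besides the shell and the picture viewer there is one more tool, called after "Request:" as name([rows], argument=value, ...), one row to a line, values as JSON. carry_out: Moves the arm, as the interface text tells. Its arguments: {"type":"object","properties":{"increments":{"type":"array"}},"required":["increments"]}

```bash
mkdir -p pics; ls
python3 - <<'E'
from plant import ctrl
import cv2,numpy as np
o=ctrl.get_obs(); print({k:np.round(v,3) for k,v in o.items()})
ims=[]
for n in("scene","top"):
    s=ctrl.snapshot(n); ims.append(s["pixels"]); cv2.imwrite(f"pics/{n}0.png",s["pixels"])
    for l in("pull_tab","slot_seat","seal_strip","wide_holder","wide_holder_grip","holder_stand","autosampler","narrow_holder_grip","rack_drawer","lip_mouth","big_bottle","small_bottle","skirted_tube","vial_rack","tip_box","marker","tube_cap"):
        try:
            r=ctrl.search_frame(s,l); print(n,l,[(np.round(d["centre"],3).tolist(),round(d["confidence"],2)) for d in r[:3]])
        except Exception as e: print(n,l,e)
E
```

```text
pics
{'clock': np.float64(0.0), 'joint_pos': array([ 8.1653e+01,  2.0592e+01,  6.3300e-01, -2.1000e-02, -7.0137e+01,
       -1.6507e+01]), 'qvel': array([-0.014, -0.049,  0.038, -0.003, -0.01 , -0.063]), 'tau': array([-0.0000e+00, -5.8272e+01,  2.9305e+01,  6.9970e+00,  7.0000e-03,
       -0.0000e+00]), 'tool_pos': array([0.284, 0.612, 0.226]), 'orientation': array([-1.79992e+02, -9.80000e-02, -1.14861e+02]), 'force': array([-0.992,  0.139, -0.941]), 'moment': array([-0.05 ,  0.037,  0.059]), 'opening': np.float64(0.088)}
scene pull_tab [([0.638, -0.424, 0.063], 0.67), ([0.629, -0.126, 0.048], 0.62)]
scene slot_seat [([0.631, -0.128, 0.048], 0.79)]
scene seal_strip [([0.387, 0.145, 0.014], 0.57)]
scene wide_holder [([0.388, 0.418, 0.037], 0.95), ([0.462, 0.315, 0.05], 0.93), ([0.261, 0.256, 0.042], 0.76)]
scene wide_holder_grip [([0.389, 0.421, 0.04], 0.86), ([0.464, 0.314, 0.054], 0.83), ([0.264, 0.253, 0.04], 0.67)]
scene holder_stand [([0.521, 0.309, 0.019], 0.86)]
scene autosampler [([0.736, -0.134, 0.052], 0.75)]
scene narrow_holder_grip [([0.528, 0.289, 0.048], 0.8), ([0.631, -
[... 851 characters left out ...]
 0.71), ([0.461, 0.301, 0.083], 0.62)]
top holder_stand [([0.493, 0.294, 0.021], 0.65)]
top autosampler [([0.7, -0.148, 0.05], 0.86)]
top narrow_holder_grip [([0.524, 0.282, 0.074], 0.52)]
top rack_drawer [([0.596, -0.136, 0.035], 0.92)]
top lip_mouth [([0.593, -0.138, 0.036], 0.86), ([0.696, -0.149, 0.05], 0.57), ([0.567, 0.436, 0.081], 0.27)]
top big_bottle [([0.736, 0.249, 0.1], 0.66)]
top small_bottle [([0.568, 0.433, 0.079], 0.95)]
top skirted_tube [([0.679, 0.362, 0.105], 0.56)]
top vial_rack [([0.492, -0.411, 0.052], 0.58)]
top tip_box [([0.643, -0.431, 0.067], 0.83)]
top marker [([0.596, -0.14, 0.033], 0.49), ([0.371, -0.076, 0.015], 0.46)]
top tube_cap [([0.385, 0.14, 0.016], 0.46)]
```

View pics/scene0.png

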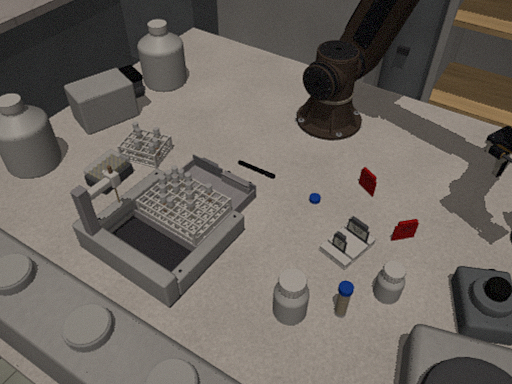

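View pics/top0.png

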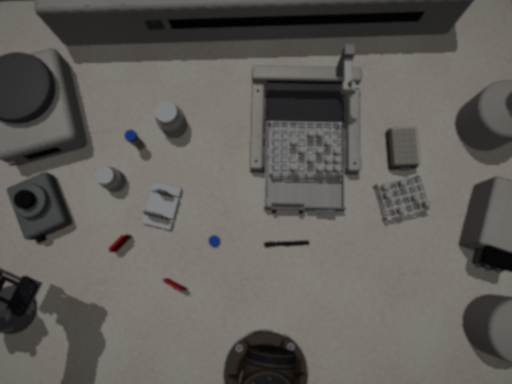

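The scene shows the stand at scene (350,240), the grey holders in its slots, red look-alikes at (368,180) and (405,230), and the drawer front at (220,175). The top view shows the drawer front edge at row ~210, columns 265–343, with the wider-looking holder in the near slot at (160,215).

```bash
cat > h.py <<'E'
from plant import ctrl
import cv2,numpy as np
from scipy.spatial.transform import Rotation as R
def pose(o=None):
    o=o or ctrl.get_obs(); T=np.eye(4); T[:3,:3]=R.from_euler('xyz',o["orientation"],degrees=True).as_matrix(); T[:3,3]=o["tool_pos"]; return T
def camT(s,T=None):  # camera->world
    if "hand_eye" in s: return T@s["hand_eye"]
    M=np.eye(4); M[:3,:3]=cv2.Rodrigues(np.array(s["rvec"],float))[0]; M[:3,3]=np.ravel(s["tvec"]); return np.linalg.inv(M)
def px2z(C,K,uv,z):
    d=C[:3,:3]@np.linalg.solve(K,[uv[0],uv[1],1.]); return C[:3,3]+d*(z-C[2,3])/d[2]
def proj(C,K,p):
    q=K@(np.linalg.inv(C)@np.r_[p,1])[:3]; return q[:2]/q[2]
E
python3 - <<'E'
from h import *
s=ctrl.snapshot("wrist"); print(np.round(s["hand_eye"],3),s["intrinsics"])
T=np.eye(4);T[:3,:3]=R.from_euler('xyz',[180,0,162.4],degrees=True).as_matrix()
for t in([.43,.31,.28],[.42,.3,.3]):
    T[:3,3]=t; C=T@s["hand_eye"]
    for p in([.461,.302,.08],[.524,.282,.08],[.49,.295,.02]): print(t,p,proj(C,s["intrinsics"],p))
t=ctrl.snapshot("top");C=camT(t);K=t["intrinsics"];print(proj(C,K,[.6,-.14,.056]))
for uv in((266,212),(343,211),(250,170),(360,170),(251,67),(361,67)): print(uv,np.round(px2z(C,K,uv,.056),3))
E
```

```text
[[ 1.    -0.    -0.001  0.001]
 [ 0.001  0.954  0.3   -0.082]
 [ 0.001 -0.3    0.954 -0.159]
 [ 0.     0.     0.     1.   ]] [[318.43617231   0.         255.26191737]
 [  0.         318.43617231 184.65676726]
 [  0.           0.           1.        ]]
[0.43, 0.31, 0.28] [0.461, 0.302, 0.08] [226.86568645 160.45394221]
[0.43, 0.31, 0.28] [0.524, 0.282, 0.08] [169.56664073 160.47012426]
[0.43, 0.31, 0.28] [0.49, 0.295, 0.02] [208.46765505 151.79687106]
[0.42, 0.3, 0.3] [0.461, 0.302, 0.08] [223.23110674 166.76161263]
[0.42, 0.3, 0.3] [0.524, 0.282, 0.08] [169.28770136 166.77619893]
[0.42, 0.3, 0.3] [0.49, 0.295, 0.02] [206.24095503 157.73093542]
[305.98009951 163.7726032 ]
(266, 212) [ 0.459 -0.017  0.056]
(343, 211) [ 0.456 -0.241  0.056]
(250, 170) [0.586 0.027 0.056]
(360, 170) [ 0.576 -0.299  0.056]
(251, 67) [0.911 0.016 0.056]
(361, 67) [ 0.9   -0.323  0.056]
```

Request:
carry_out([
  [0,0,-82.5,156,-312,54,0.5],
  [0,0,-82.5,156,-312,54,0.5],
  [0,0,-82.5,156,-312,54,0.5],
  [0,0,-82.5,156,-312,54,0.5],
  [0,0,-82.5,156,-312,54,0.5],
  [0,0,-82.5,156,-312,54,0.5],
  [0,0,-82.5,156,-312,54,0.5],
  [0,0,-82.5,156,-312,54,0.5],
  [0,0,-82.5,156,-312,54,0.5],
  [0,0,-82.5,156,-312,54,0.5],
])

```text
clock: 3.15
tool_pos: [0.4396, 0.3005, 0.2806]
orientation: [-180.0, -0.0, 162.8]
force: [0.1, -0.0, -0.5]
opening: 0.0438
```

```bash
cat > look.py <<'E'
from h import *
import sys
o=ctrl.get_obs(); T=pose(o); s=ctrl.snapshot("wrist"); C=camT(s,T); K=s["intrinsics"]
cv2.imwrite(f"pics/{sys.argv[1]}.png",s["pixels"]); np.savez(f"{sys.argv[1]}.npz",C=C,K=K)
print(o["clock"],np.round(o["tool_pos"],4),np.round(o["orientation"],2),np.round(o["force"],2),o["opening"])
for l in sys.argv[2:]:
    print(l,[(np.round(d["centre"],4).tolist(),np.round(proj(C,K,d["centre"])),round(d["confidence"],2)) for d in ctrl.search_frame(s,l)[:4]])
E
python3 look.py w1 wide_holder_grip narrow_holder_grip wide_holder holder_stand
```

```text
3.15 [0.4396 0.3005 0.2806] [-180.     -0.    162.82] [ 0.12 -0.04 -0.47] 0.0438356676644093
wide_holder_grip [([0.4565, 0.3053, 0.0741], array([243., 166.]), 0.88), ([0.385, 0.4112, 0.0465], array([319., 219.]), 0.56), ([0.2613, 0.2553, 0.0535], array([393.,  72.]), 0.56)]
narrow_holder_grip [([0.5256, 0.2836, 0.0652], array([183., 164.]), 0.85)]
wide_holder [([0.4546, 0.3049, 0.0818], array([244., 167.]), 0.94), ([0.3844, 0.4068, 0.0392], array([317., 214.]), 0.84), ([0.2614, 0.2491, 0.0526], array([391.,  67.]), 0.65)]
holder_stand [([0.493, 0.293, 0.0223], array([215., 156.]), 0.72)]
```

View pics/w1.png

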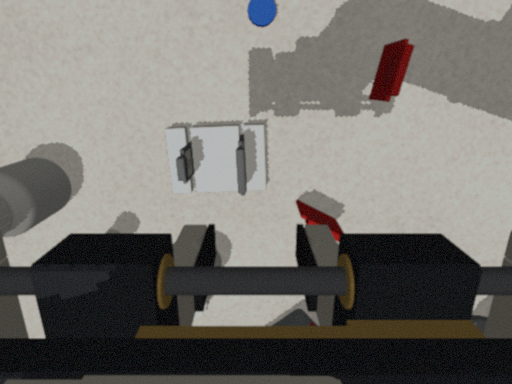

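The wrist view shows the wide holder in the near slot at (242,165) and the narrow one at (185,163). The red pieces are at (392,70) and (320,220).

Request:
carry_out([
  [0,0,15,-20,-490,-30,1],
  [0,0,15,-20,-490,-30,1],
  [0,0,15,-20,-490,-30,1],
  [0,0,15,-20,-490,-30,1],
  [0,0,15,-20,-490,-30,1],
  [0,0,15,-20,-490,-30,1],
  [0,0,15,-20,-490,-30,1],
  [0,0,15,-20,-490,-30,1],
  [0,0,15,-20,-490,-30,1],
  [0,0,15,-20,-490,-30,1],
])

```text
clock: 4.65
tool_pos: [0.4196, -0.1898, 0.2505]
orientation: [180.0, -0.0, 177.6]
force: [0.4, 0.6, -0.3]
opening: 0.0002
```

```bash
python3 look.py w2 pull_tab slot_seat seal_strip lip_mouth rack_drawer
python3 - <<'E'
import cv2
from h import *
# rib of wide holder in w1: crop for view
a=cv2.imread('pics/w1.png')[110:210,150:290]; b=cv2.imread('pics/w2.png')
cv2.imwrite('pics/w1c.png',np.hstack([cv2.resize(a,(538,384),interpolation=cv2.INTER_CUBIC)]))
E
```

```text
4.65 [ 0.4196 -0.1898  0.2505] [ 1.8000e+02 -1.0000e-02  1.7759e+02] [ 0.38  0.58 -0.26] 0.00020523102417872592
pull_tab [([0.5861, -0.1768, 0.0484], array([114., 176.]), 0.81)]
slot_seat []
seal_strip [([0.5146, -0.3545, 0.029], array([159.,   8.]), 0.53)]
lip_mouth [([0.5885, -0.1726, 0.0489], array([113., 179.]), 0.79)]
rack_drawer [([0.5919, -0.178, 0.0471], array([110., 175.]), 0.94)]
```

View pics/w2.png

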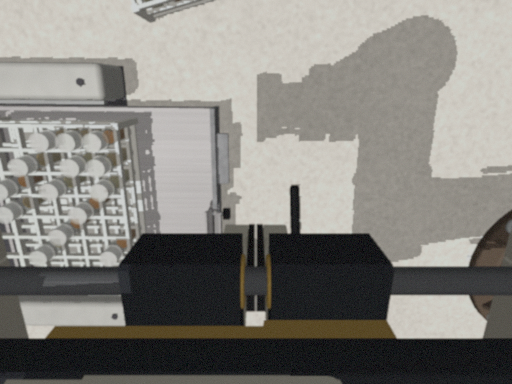

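View pics/w1c.png

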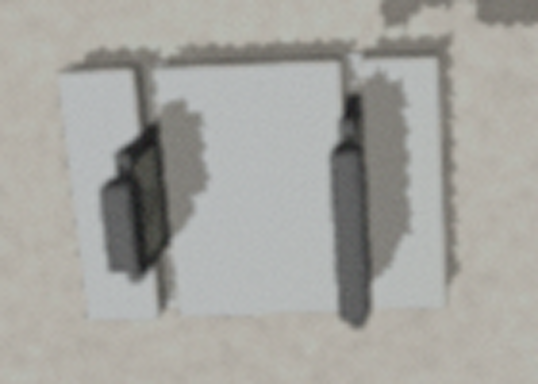

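In w2 the drawer front's right end is at (213,107) and the pull tab spans columns 217–229, rows 133–183. A thumbscrew head shows at (226,213), and the marker is clear at (295,190). The crop shows the rib running from about (350,148) to (357,322).

Run:
```python
from h import *
d=np.load('w2.npz')
for n,uv,z in(("tab out R",(229.5,133),.048),("tab out L",(229.5,184),.048),("front R",(219,107),.056),("front at 205",(221,205),.056),("scr",(230,213),.045)): print(n,np.round(px2z(d['C'],d['K'],uv,z),4))
d=np.load('w1.npz');f=lambda u,v:(150+u/3.843,110+v/3.84)
for n,p in(("top",(350,146)),("bot",(356,323)),("l",(334,235)),("r",(369,235))): print(n,np.round(px2z(d['C'],d['K'],f(*p),.08),4))
for n,p in(("nt",(128,180)),("nb",(120,272))): print(n,np.round(px2z(d['C'],d['K'],f(*p),.08),4))
for n,p in(("s1",(62,70)),("s2",(88,318)),("s3",(437,57)),("s4",(447,305))): print(n,np.round(px2z(d['C'],d['K'],f(*p),.022),4))
```

```text
tab out R [ 0.4472 -0.2211  0.048 ]
tab out L [ 0.4512 -0.1608  0.048 ]
front R [ 0.4559 -0.2507  0.056 ]
front at 205 [ 0.4623 -0.1377  0.056 ]
scr [ 0.4534 -0.1225  0.045 ]
top [0.4512 0.2829 0.08  ]
bot [0.4666 0.3364 0.08  ]
l [0.4643 0.3075 0.08  ]
r [0.4541 0.3107 0.08  ]
nt [0.5178 0.273  0.08  ]
nb [0.5306 0.2992 0.08  ]
s1 [0.542  0.2391 0.022 ]
s2 [0.5664 0.3245 0.022 ]
s3 [0.4195 0.2725 0.022 ]
s4 [0.4415 0.3581 0.022 ]
```

Request:
carry_out([
  [0,0,0,-8,0,-60,1],
  [0,0,0,-8,0,-120,1],
  [0,0,0,-8,0,-170,1],
  [0,0,0,-8,0,-210,1],
  [0,0,0,-8,0,-216,1],
  [0,0,0,-2,0,-216,1],
  [0,0,0,3,0,-216,1],
  [0,0,0,7,0,-216,1],
  [0,0,0,11,-1,-216,1],
  [0,0,0,16,-1,-216,1],
  [0,0,0,22,-1,-216,1],
  [0,0,0,29,-1,-216,1],
  [0,0,0,37,-2,-216,1],
  [0,0,0,45,-2,-216,1],
  [0,0,0,53,-2,-216,1],
  [0,0,0,61,-3,-216,1],
  [0,0,0,69,-3,-216,1],
  [0,0,0,76,-3,-216,1],
  [0,0,0,80,-3,-216,1],
  [0,0,0,80,-3,-216,1],
])

```text
clock: 7.45
tool_pos: [0.5004, -0.1925, 0.0346]
orientation: [180.0, 0.1, 177.7]
force: [0.2, -0.0, -0.5]
opening: 0.0003
```

```bash
python3 look.py w3 pull_tab
python3 - <<'E'
from h import *
s=ctrl.snapshot("top"); a=s["pixels"][40:230,230:380]; cv2.imwrite('pics/t3.png',np.hstack([cv2.resize(a,(400,507)),cv2.resize(cv2.imread('pics/w3.png')[100:350,:260],(400,507))]))
C=camT(s);np.savez('t3.npz',C=C,K=s["intrinsics"])
E
```

```text
7.45 [ 0.5004 -0.1925  0.0346] [1.8000e+02 5.0000e-02 1.7765e+02] [ 0.23 -0.02 -0.51] 0.00031269673310626276
pull_tab [([0.5969, -0.2145, 0.0141], array([ 92., 197.]), 0.91)]
```

View pics/t3.png

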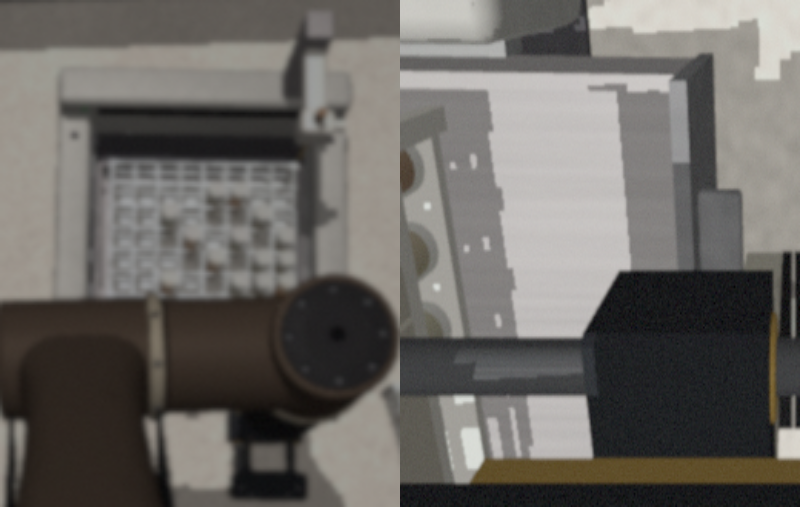

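In w3 the tab's outer edge is at about (222,195–235), close in front of the fingers, and the front panel's right end is at (203,130).

Run:
```python
from h import *
d=np.load('w3.npz')
for n,uv,z in(("tab out R",(222,194),.048),("tab out mid",(222,232),.048),("front R",(203.5,129),.056)): print(n,np.round(px2z(d['C'],d['K'],uv,z),4))
```

```text
tab out R [ 0.5151 -0.225   0.048 ]
tab out mid [ 0.5166 -0.2049  0.048 ]
front R [ 0.5199 -0.2575  0.056 ]
```

Request:
carry_out([
  [0,0,0,3,0,0,1],
  [0,0,0,8,0,0,1],
  [0,0,0,13,-1,0,1],
  [0,0,0,18,-1,0,1],
  [0,0,0,23,-1,0,1],
  [0,0,0,27,-1,0,1],
  [0,0,0,30,-1,0,1],
  [0,0,0,32,-1,0,1],
  [0,0,0,33,-1,0,1],
])

```text
clock: 8.72
tool_pos: [0.5318, -0.1936, 0.0344]
orientation: [-180.0, -0.1, 177.6]
force: [-4.8, -0.4, 2.4]
opening: 0.0003
```

Request:
carry_out([
  [0,0,0,1,0,0,1],
  [0,0,0,2,0,0,1],
  [0,0,0,3,0,0,1],
  [0,0,0,4,0,0,1],
])

```text
clock: 9.22
tool_pos: [0.5347, -0.1937, 0.0343]
orientation: [180.0, -0.2, 177.6]
force: [-6.4, -1.2, 3.4]
opening: 0.0006
```

Request:
carry_out([
  [0,0,0,1,0,0,1],
  [0,0,0,2,0,0,1],
  [0,0,0,3,0,0,1],
])

```text
clock: 9.6
tool_pos: [0.5392, -0.1937, 0.0344]
orientation: [-180.0, -0.0, 177.6]
force: [-2.5, -1.1, -1.2]
opening: 0.0001
```

Request:
carry_out([
  [0,0,0,1,0,0,1],
  [0,0,0,2,0,0,1],
])

```text
clock: 9.85
tool_pos: [0.5419, -0.1934, 0.0347]
orientation: [180.0, 0.0, 177.7]
force: [-3.7, -0.1, 2.8]
opening: 0.0001
```

Request:
carry_out([
  [0,0,0,1,0,0,1],
  [0,0,0,2,0,0,1],
  [0,0,0,2,0,0,1],
])

```text
clock: 10.22
tool_pos: [0.542, -0.1934, 0.0343]
orientation: [180.0, -0.2, 177.6]
force: [-6.8, 0.9, 3.8]
opening: 0.0005
```

Request:
carry_out([
  [0,0,0,1,0,0,1],
  [0,0,0,2,0,0,1],
  [0,0,0,3,0,0,1],
  [0,0,0,3,0,0,1],
])

```text
clock: 10.72
tool_pos: [0.542, -0.1934, 0.0338]
orientation: [180.0, -0.5, 177.6]
force: [-14.7, 2.1, 8.4]
opening: 0.0006
```

Request:
carry_out([
  [0,0,0,-6,0,0,1],
  [0,0,0,-14,0,2,1],
  [0,0,0,-20,5,50,1],
  [0,0,0,-20,30,110,1],
  [0,0,0,-15,60,165,1],
  [0,0,0,-10,93,216,0.5],
  [0,0,0,-10,93,216,0.5],
  [0,0,0,-10,93,216,0.5],
])

```text
clock: 11.72
tool_pos: [0.5368, -0.1, 0.2509]
orientation: [180.0, 0.1, 177.7]
force: [-0.1, 0.2, -0.3]
opening: 0.0249
```

```bash
python3 look.py w4 pull_tab slot_seat seal_strip lip_mouth; python3 -c "
import cv2
a=cv2.imread('pics/w4.png')[20:260,130:330];cv2.imwrite('pics/w4c.png',cv2.resize(a,(500,600),interpolation=cv2.INTER_CUBIC))"
```

```text
11.725 [ 0.5368 -0.1     0.2509] [1.7996e+02 9.0000e-02 1.7769e+02] [-0.1   0.16 -0.35] 0.02490803496449342
pull_tab [([0.6829, -0.1549, 0.0491], array([122., 116.]), 0.95)]
slot_seat [([0.6844, -0.1572, 0.0491], array([120., 114.]), 0.62)]
seal_strip []
lip_mouth [([0.6802, -0.1516, 0.0457], array([126., 119.]), 0.78)]
```

View pics/w4c.png

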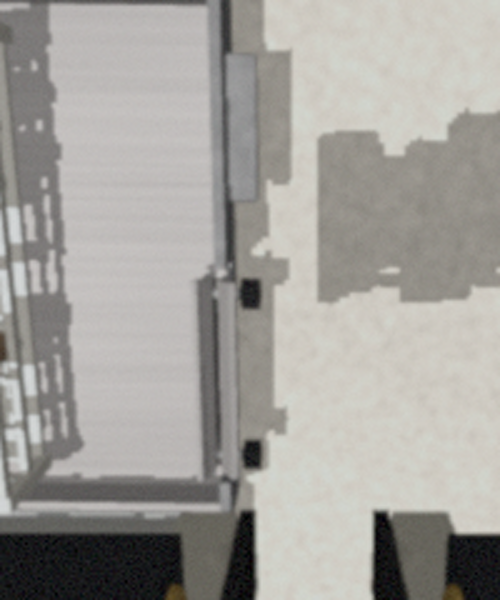

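The drawer is shut. Screw heads are at crop (251,293) and (253,454), the tab's outer edge is at column 257 (rows 52–201), and the dark channel mouth is at columns ~205–218.

Run:
```python
from h import *
d=np.load('w4.npz');f=lambda u,v:(130+u/2.5,20+v/2.5)
for n,p,z in(("tabR",(257,52),.048),("tabL",(257,201),.048),("scrR",(251,293),.042),("scrL",(253,454),.042),("scrRout",(261,293),.042),("scrLout",(262,454),.042),("front top R",(221,100),.056),("wall",(200,375),.0535),("wall2",(205,375),.0535),("lip in",(218,375),.0535),("lip",(238,375),.0535)): print(n,np.round(px2z(d['C'],d['K'],f(*p),z),4))
```

```text
tabR [ 0.5552 -0.2267  0.048 ]
tabL [ 0.5589 -0.1667  0.048 ]
scrR [ 0.5647 -0.1254  0.042 ]
scrL [ 0.5688 -0.0462  0.042 ]
scrRout [ 0.5601 -0.1252  0.042 ]
scrLout [ 0.5644 -0.046   0.042 ]
front top R [ 0.5708 -0.2081  0.056 ]
wall [ 0.5897 -0.0903  0.0535]
wall2 [ 0.5874 -0.0902  0.0535]
lip in [ 0.5814 -0.09    0.0535]
lip [ 0.5722 -0.0896  0.0535]
```

Request:
carry_out([
  [0,0,-13.3,-78,409,0,0.5],
  [0,0,-13.3,-78,409,0,0.5],
  [0,0,-13.3,-78,409,0,0.5],
  [0,0,-13.3,-78,409,0,0.5],
  [0,0,-13.3,-78,409,0,0.5],
  [0,0,-13.3,-78,409,0,0.5],
  [0,0,-13.3,-78,409,0,0.5],
  [0,0,-13.3,-78,409,0,0.5],
  [0,0,-13.3,-78,409,-60,0.5],
  [0,0,-13.3,-78,409,-100,0.5],
  [0,0,-13.3,-78,409,-110,0.5],
  [0,0,-13.3,-78,409,-110,0.5],
])

```text
clock: 13.48
tool_pos: [0.4593, 0.308, 0.1408]
orientation: [-180.0, 0.0, 164.3]
force: [0.1, -0.3, 0.7]
opening: 0.0437
```

```bash
python3 look.py w5 wide_holder_grip wide_holder
```

```text
13.475 [0.4593 0.308  0.1408] [-1.7995e+02  1.0000e-02  1.6432e+02] [ 0.09 -0.31  0.69] 0.04374825096743184
wide_holder_grip [([0.4577, 0.3025, 0.0753], array([256., 193.]), 0.97), ([0.2656, 0.2576, 0.0395], array([482.,  59.]), 0.92)]
wide_holder [([0.2663, 0.2546, 0.0401], array([481.,  55.]), 0.7), ([0.4557, 0.3038, 0.0838], array([259., 197.]), 0.55)]
```

View pics/w5.png

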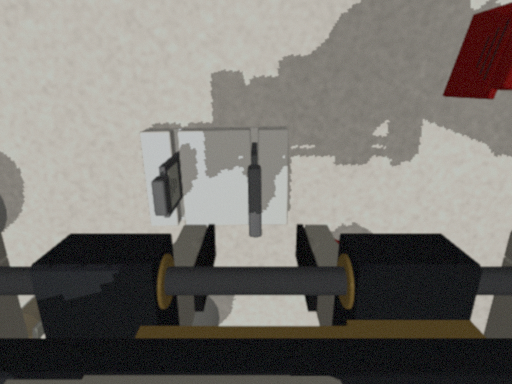

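The wide rib stands upright in the view at column 255, rows 163–236, centred between the fingers, so the yaw is right. The narrow holder is well clear to the left.

Run:
```python
from h import *
d=np.load('w5.npz')
a,b=[px2z(d['C'],d['K'],p,.08) for p in((255,163.5),(255.5,237))]; print(a,b,(a+b)/2,np.hypot(*(a-b)[:2]))
print(np.degrees(np.arctan2((b-a)[0],(b-a)[1])))
```

```text
[0.45176997 0.27986523 0.08      ] [0.46698578 0.33528918 0.08      ] [0.45937787 0.3075772  0.08      ] 0.05747464874972772
15.35147223934874
```

Request:
carry_out([
  [0,0,0,0,0,-30,0.5],
  [0,0,0,0,0,-60,0.5],
  [0,0,0,0,0,-78,0.5],
  [0,0,0,0,0,-86,0.5],
  [0,0,0,0,0,-88,0.5],
  [0,0,0,0,0,-88,0.7],
  [0,0,0,0,0,-88,1],
  [0,0,0,0,0,-88,1],
  [0,0,0,0,0,-88,1],
  [0,0,0,0,0,-88,1],
  [0,0,0,0,0,-88,1],
])

```text
clock: 15.0
tool_pos: [0.459, 0.3085, 0.0528]
orientation: [180.0, 0.0, 164.4]
force: [0.8, -0.7, 2.7]
opening: 0.0096
```

Request:
carry_out([
  [0,0,0,0,0,10,1],
  [0,0,0,0,0,25,1],
  [0,0,0,0,0,60,1],
  [0,0,0,0,0,110,1],
  [0,0,4,0,-25,147,1],
  [0,0,8,20,-70,150,1],
  [0,0,12.6,40,-125,150,1],
  [0,0,12.6,60,-180,150,1],
  [0,0,12.6,80,-235,150,1],
  [0,0,12.6,100,-290,150,1],
  [0,0,12.6,115,-340,150,1],
  [0,0,12.6,123,-380,140,1],
  [0,0,12.6,123.5,-394,120,1],
  [0,0,12.6,123.5,-394,95,1],
  [0,0,12.6,123.5,-394,80,1],
  [0,0,12.6,123.5,-394,77,1],
  [0,0,12.6,123.5,-394,77,1],
])

```text
clock: 17.12
tool_pos: [0.5826, -0.0852, 0.1303]
orientation: [-180.0, 0.0, 177.0]
force: [0.8, 0.2, -0.2]
opening: 0.0095
```

```bash
python3 look.py w6 wide_holder; python3 -c "
import cv2
a=cv2.imread('pics/w6.png')[60:310,110:360];cv2.imwrite('pics/w6c.png',cv2.resize(a,(600,600),interpolation=cv2.INTER_CUBIC))"
```

```text
17.125 [ 0.5826 -0.0852  0.1303] [-1.8000e+02  4.0000e-02  1.7699e+02] [ 0.76  0.16 -0.19] 0.009488071700638066
wide_holder [([0.5776, -0.1, 0.1597], array([265., 241.]), 0.87)]
```

View pics/w6c.png

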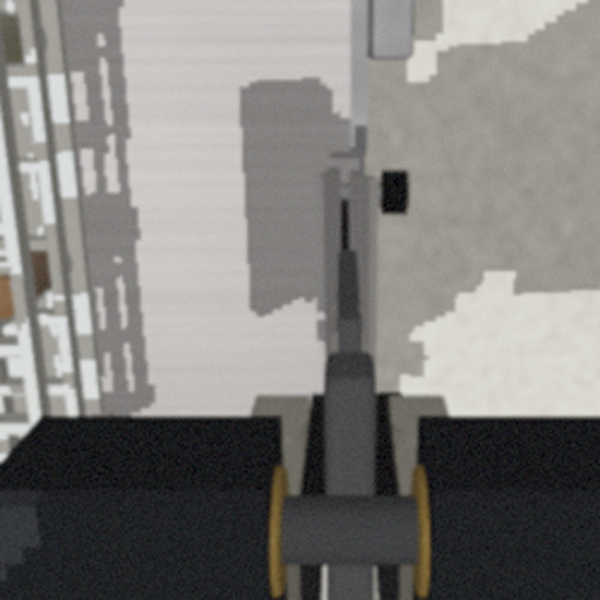

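The plate's lower right corner appears at crop (345,200), over the channel between wall (332) and lip (362). The right screw head is at (395,192).

Run:
```python
from h import *
d=np.load('w6.npz');C,K=d['C'],d['K']; c=lambda p:np.round((proj(C,K,p)-[110,60])*2.4,1)
t=np.array([.5826,-.0852,.1303]);u=np.array([.9986,-.0523,0]);v=np.array([.0523,.9986,0])
print("foot corner pred",c(t-.0009*v-.034*v-[0,0,.047]), "1mm y:",c(t-.0339*v-[0,0,.047])-c(t-.0349*v-[0,0,.047]))
f=lambda u_,v_:(110+u_/2.4,60+v_/2.4)
print("foot obs",px2z(C,K,f(345,200),.1303-.047))
for n,p,z in(("screw",(395,192),.042),("scr out",(408,192),.042),("tabL out",(411,57),.048),("mouth wall in",(336,260),.0535),("mouth wall out",(325,260),.0535),("lip in",(360,260),.0535),("lip out",(375,260),.0535)): print(n,np.round(px2z(C,K,f(*p),z),4))
```

```text
foot corner pred [348.7 239.5] 1mm y: [0.  3.6]
foot obs [ 0.58118553 -0.13105525  0.0833    ]
screw [ 0.5654 -0.1255  0.042 ]
scr out [ 0.5612 -0.1253  0.042 ]
tabL out [ 0.5595 -0.167   0.048 ]
mouth wall in [ 0.5855 -0.1068  0.0535]
mouth wall out [ 0.589  -0.107   0.0535]
lip in [ 0.5779 -0.1064  0.0535]
lip out [ 0.5731 -0.1061  0.0535]
```

Run:
```python
import cv2,numpy as np
from h import *
g=cv2.imread('pics/w6.png',0)
for r in range(138,216,2): print(r,g[r,243:268])
d=np.load('w6.npz');C,K=d['C'],d['K']
t=np.array([.5826,-.0852,.1303]);v=np.array([.0523,.9986,0])
for n,yy,z in(("foot",-.0349,-.047),("plate top",-.0349,-.047+.058),("rib top",-.0279,.027),("rib bottom",-.0279,.011)): print(n,proj(C,K,t+yy*v+[0,0,z]), proj(C,K,t+(yy+.001)*v+[0,0,z]))
```

```text
138 [124 116 107 102 100 105 102 105 107 114 112 115 111 110 104 103 105 106
 104 105 111 119 125 124 120]
140 [124 112  99  99 103 103 100 101 110 114 117 117 110 109 103 104 102 105
 106 106 111 117 125 123 124]
142 [125 117 105 102 101 100 104  99  99  99  98 101 102 107 106 106 110 103
 106 105 110 121 124 122 118]
144 [126 116 105 100 105 101 100  99  91  60  37  52  82 106 102 103 105 106
 102 108 110 121 125 128 118]
146 [125 122 105 104 102 100 103 103  90  56  28  47  85 103 104 102 108 105
 106 108 109 121 126 129 123]
148 [127 117 107 105 103 103 103 100  91  54  21  50  80 101 106 105 107 108
 107 104 113 119 125 126 139]
150 [126 120 104 102 102 104  99 104  93  54  28  39  75 103 105 101 104 108
 105 106 111 121 122 131 141]
152 [128 123 104  98 100 101 103 101  93  54  25  36  74 102 106 107 107 102
 103 105 108 121 126 130 141]
154 [127 118 106 101 106 104 106  98  92  48  18  40  77  99 107 101 104 105
 106 109 113 121 127 133 142]
156 [125 122 106 101 101 106 100 103  85  54  27  35  77 102 102 103 105 107
 105 101 108 120 124 130 144]
158 [123 121 107  98 103 102 1
[... 2630 characters left out ...]
2 126 137 150]
208 [187 180 156 102  63  56  54  58  53  58  56  54  56  52  55  54  53  54
  57  53  58  83 107 134 148]
210 [186 178 150  87  47  53  62  54  50  53  53  55  57  53  57  59  54  61
  56  53  50  64  96 129 144]
212 [187 174 129  71  58  53  60  52  59  55  64  54  62  51  61  58  54  60
  58  52  54  56  82 124 152]
214 [185 171 119  63  52  57  58  55  57  53  61  56  55  59  58  60  61  60
  56  51  51  60  77 121 154]
foot [255.27959953 159.80524769] [255.28093765 161.28169149]
plate top [255.30864279 186.55652444] [255.31040131 188.50700864]
rib top [255.33399749 212.44514748] [255.33586546 214.52173396]
rib bottom [255.3208119  200.05405721] [255.32252393 201.95298381]
```

Run:
```python
from h import *
d=np.load('w6.npz');C,K=d['C'],d['K']
v=np.array([.0523,.9986,0])
s=px2z(C,K,(253.2,143.3),.03); print("strip end",s,"seat",s+.036*v)
f=px2z(C,K,(254.8,163.7),.0833);print("foot",f,"centre",f+.034*v)
g=cv2.imread('pics/w4.png',0)
print(g[130:216:2,214:224])
```

```text
strip end [ 0.58237928 -0.12171771  0.03      ] seat [ 0.58426208 -0.08576811  0.03      ]
foot [ 0.58123317 -0.11742783  0.0833    ] centre [ 0.58301137 -0.08347543  0.0833    ]
[[107 116 149 177 174 147 121  94  82  80]
 [ 96  83 107 129 123 110 103 101  96  89]
 [ 97  89 114 141 144 145 147 149 155 144]
 [108 123 148 150 146 142 146 154 159 148]
 [109 125 147 149 146 146 147 154 158 149]
 [ 95  75  86 129 141 147 150 154 159 147]
 [ 98  74  81 123 143 146 147 154 156 147]
 [ 98  78  81 121 143 144 149 152 158 146]
 [101  74  67 111 140 147 146 152 158 146]
 [100  73  70 110 141 145 146 153 159 149]
 [ 98  79  66 110 144 145 144 152 159 147]
 [100  78  70 112 139 142 146 153 158 149]
 [101  79  71 111 136 147 146 153 155 146]
 [101  84  70 105 141 145 146 151 157 151]
 [101  82  69 102 139 145 148 151 158 150]
 [101  81  66 103 136 147 145 150 158 150]
 [103  80  65 102 139 145 146 149 157 154]
 [103  84  62 100 140 144 145 151 156 151]
 [103  85  68  98 141 146 145 152 156 153]
 [106  90  65  98 138 145 145 149 156 151]
 [102  92  67  97 137 147 142 148 156 152]
 [106  90  68  97 
[... 228 characters left out ...]
48 152 157]
 [105  98  81  83 121 142 147 145 154 155]
 [103  97  77  68 111 139 141 144 153 157]
 [103 100  81  68 106 139 145 148 153 159]
 [105  99  73  69 110 139 144 147 153 156]
 [107  99  80  74 110 140 143 144 152 157]
 [104 101  84  78 111 138 144 145 148 158]
 [104 102  86  77 110 142 140 147 149 157]
 [100 100  90  87 113 141 144 143 153 157]
 [101 103 101 110 130 142 143 143 151 160]
 [104 102 109 128 147 146 144 145 148 157]
 [104 106  90  97 115 142 144 144 152 154]
 [102 108 120 148 151 144 142 146 151 153]
 [105 119 151 176 173 152 146 145 147 153]
 [110 120 133 140 124  99  95 121 143 152]
 [116 116 115 110 101  87  89  82  84  86]
 [ 92  96  96 117 137 149 146 133  93  57]]
```

Request:
carry_out([
  [0,0,0,0,-2.3,-8,1],
  [0,0,0,0,-2.3,-18,1],
  [0,0,0,0,-2.3,-25,1],
  [0,0,0,0,-2.3,-29,1],
  [0,0,0,0,-2.3,-32,1],
  [0,0,0,0,-2.3,-34,1],
  [0,0,0,0,-2.3,-35,1],
  [0,0,0,0,-2.3,-35,1],
])

```text
clock: 18.23
tool_pos: [0.5823, -0.0879, 0.0946]
orientation: [180.0, 0.0, 176.9]
force: [0.4, 0.2, -1.1]
opening: 0.0098
```

Request:
carry_out([
  [0,0,0,-0.2,0,-2,1],
  [0,0,0,-0.4,0,-4,1],
  [0,0,0,-0.5,0,-6,1],
  [0,0,0,-0.5,0,-8,1],
  [0,0,0,-0.5,0,-9,1],
  [0,0,0,-0.5,0,-9,1],
])

```text
clock: 18.98
tool_pos: [0.582, -0.0878, 0.0855]
orientation: [180.0, 0.0, 176.9]
force: [2.9, -0.8, -0.5]
opening: 0.0099
```

Request:
carry_out([
  [0,0,0,0.8,0,0,1],
  [0,0,0,1.5,0,-1,1],
  [0,0,0,1.5,0,-3,1],
  [0,0,0,1.5,0,-4,1],
  [0,0,0,1.5,0,-4,1],
])

```text
clock: 19.6
tool_pos: [0.5827, -0.0879, 0.0812]
orientation: [-180.0, -0.1, 176.9]
force: [-0.4, -0.6, 0.4]
opening: 0.0099
```

Request:
carry_out([
  [0,0,0,0.2,0,-1,1],
  [0,0,0,0.3,0,-2,1],
  [0,0,0,0.3,0,-3,1],
  [0,0,0,0.3,0,-3,1],
])

```text
clock: 20.1
tool_pos: [0.5831, -0.0879, 0.0783]
orientation: [-180.0, -0.0, 176.9]
force: [-2.2, -0.8, 2.1]
opening: 0.0096
```

Request:
carry_out([
  [0,0,0,0,0,-1,1],
  [0,0,0,0,0,-2,1],
  [0,0,0,0,0,-2,1],
])

```text
clock: 20.48
tool_pos: [0.5833, -0.0879, 0.0766]
orientation: [-180.0, -0.0, 176.9]
force: [-3.2, -0.5, 4.8]
opening: 0.0098
```

Request:
carry_out([
  [0,0,0,-0.4,0,-1,1],
  [0,0,0,-0.4,0,-1,1],
  [0,0,0,-0.4,0,-1,1],
])

```text
clock: 20.85
tool_pos: [0.5833, -0.0879, 0.076]
orientation: [-180.0, 0.0, 177.0]
force: [-4.0, 0.2, 6.9]
opening: 0.0097
```

Request:
carry_out([
  [0,0,0,0,0,-1,1],
  [0,0,0,0,0,-1,1],
  [0,0,0,0,0,-1,1],
])

```text
clock: 21.22
tool_pos: [0.5835, -0.0879, 0.0754]
orientation: [-180.0, 0.1, 177.0]
force: [-5.2, 0.8, 9.7]
opening: 0.0098
```

```bash
python3 look.py w7 wide_holder
python3 - <<'E'
from h import *
s=ctrl.snapshot("scene"); a=s["pixels"][130:300,60:270]; b=cv2.imread('pics/w7.png')[60:310,110:360]
cv2.imwrite('pics/f.png',np.hstack([cv2.resize(a,(400,400)),cv2.resize(b,(400,400))]))
o=ctrl.get_obs(); print(o["clock"],o["force"],o["opening"])
E
```

```text
21.225 [ 0.5835 -0.0879  0.0754] [-1.7999e+02  5.0000e-02  1.7697e+02] [-5.2   0.79  9.74] 0.009844821082806881
wide_holder [([0.5782, -0.103, 0.1066], array([265., 242.]), 0.95)]
21.375 [-4.1761177  -0.37479494 10.00416081] 0.009688154819788635
```

View pics/f.png

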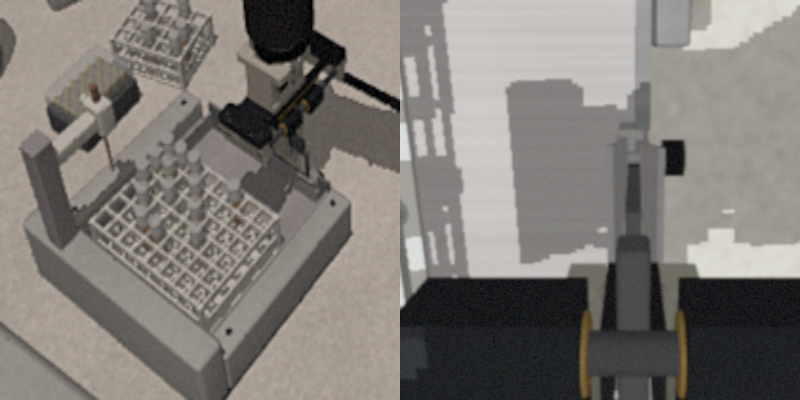

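The view shows the drawer shut and the holder in the channel: the plate's right end at crop (633,165), just inside the right screw at (673,157).

Run:
```python
from h import *
d=np.load('w7.npz'); print("tab L outer",px2z(d['C'],d['K'],(110+290/1.6,60+46/1.6),.048))
print(ctrl.close_job()); o=ctrl.get_obs(); print(o["clock"],o["force"])
```

```text
tab L outer [ 0.55907237 -0.16685872  0.048     ]
the job is handed in; nothing more can be done
None
the job is handed in; nothing more can be done
```

The drawer is shut, and the wide holder is pressed into the rubber strip behind the lip, still gripped. I handed the job in at about 21.4 s of the 64 s allowed.

- **Drawer:** I pushed it in by the pull tab. The catch resisted with about 6 N, the force then dropped as it seated, and the drawer stopped dead at the end (about 15 N). The last picture puts the tab's outer left corner at x = 0.5591 m, against 0.5589 m just after shutting, so it stayed home.
- **Holder:** I took the wide grey holder from the slot nearer the robot, leaving the narrow one in the stand. I moved it 2.3 mm to the right to centre it before lowering it.
- **Final press:** It holds with about 10 N downwards. The force rose about 4 N per mm at the end, as the rubber should, and I estimate 1.5–2 mm of compression. It also pushes the drawer inwards with about 4–5 N, and the tool is upright to within 0.1°.

**Checks that disagreed or are missing:**
- Before I centred it, the holder was about 3 mm from where I expected it sideways in the grip. I went by its position relative to the strip and screw in the same picture.
- The gripper hid the left thumbscrew, so that side's clearance comes from calculation.
- I did not take a closing picture of the bystander objects. No unexpected contact force showed in the readings at the end of each move.

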